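# Swing the stencil frame home on its pin and weight it down

## Task

Swing the stencil frame round on its pin until its far edge meets the brass stop post, and press it home there for about a second with a light, steady push of about 8 N near its free corner, not much harder, so as not to dent its edge on the stop; meet the frame gently, without knocking it or lifting it off the pin. Then stand the steel weight gently on the red ring on the frame, so that it holds the frame flush against the stop, and let go. Leave the paint jar, the ink tin and the brush where they are.

Things in the scene. Friction and masses are not known exactly. Their poses are not given: they have to be found in the camera images.
- board: Fixed grey printing board, 260 (x) x 300 (y) x 12 mm thick, on the table; origin at the centre of its underside, turned by up to 0.2 rad. It carries the steel pivot pin (10 mm diameter, at x 0, y -90 mm in the board's frame) and the brass stop post.
- pin (a point): Centre of the top of the steel pivot pin, 40 mm above the table; fixed to the board. It stands 16 mm proud of the frame's top.
- frame: Loose wooden stencil frame: flat plate 120 (x) x 200 (y) x 12 mm, 0.14 to 0.28 kg, amber stencil on top, lying on the board (top 24 mm above the table). The pin stands in an 11 mm hole in one corner; origin at that hole's centre, on the underside. It spans x -30 to +90, y -20 to +180 mm. Home: its +x edge touches the stop post, wherever the post is set.
- push_edge (a point): Point on the frame's near (-x) long edge, half-way up, 25 mm from the free corner (frame x -30, y +155 mm): push here in +x, shut fingers pointing down. The frame starts 0.2 to 0.8 rad counter-clockwise of home (seen from above). Sliding it from here, on an arc about the pin, takes 0.5 to 4 N; it stays where left. Feel the force, and meet the frame at 20 mm/s or less.
- spot (a point): Centre of the red ring (60 mm outer diameter) on the frame's top, 24 mm above the table, at frame x +30, y +125 mm: where the weight goes.
- weight_center (a point): Centre, half-way up, of the loose steel weight: round foot 50 mm diameter and 20 mm tall, narrow neck, round knob 28 mm diameter from 38 to 56 mm above its underside to grip; 60 mm tall (this point is 30 mm above its underside), 0.3 to 0.5 kg. It stands on the table, left or right of the board.
- paint_jar: Bystander: dark green paint jar with black lid, 54 mm diameter, 65 mm tall, standing on the other side of the board; origin at the centre of its underside.
- ink_tin: Bystander: round aluminium tin, 60 mm diameter, 45 mm tall, on the right of the board; origin at the centre of its underside.
- brush: Bystander: wooden brush, 170 mm long, lying on the left of the board; origin under its middle.
- weight: The same steel weight; origin at the centre of its underside.
- stop: Adjustable stop: slotted track 46 (x) x 22 mm flush in the board, origin at its centre on the board's surface, 70 mm to +y of the pin, axes as the board's. A rigid brass post (upright, 16 mm diameter, 24 mm tall) is clamped in it, up to 9 mm either way along x from the origin; its setting is not measured: find it by feel or by eye. A push at the free corner bears on it up to twofold.
Mind the look-alikes: they are no part of the job. Leave any orange look-alike of the weight alone.

How it is judged:
By the outcome, as a careful person would: the job done as asked, in the order asked, and still so for the second after the job is handed in, with the robot touching nothing.
It also fails if it takes over 72 s, if anything falls off the work surface, if the arm or the gripper's body presses on something with over 40 N, if the wrist force passes 120 N, or if a joint passes its speed limit or range.

## Robot

A 6-joint arm with a two-finger parallel gripper is mounted at the origin on the work surface. World frame = base frame: x ahead of the robot, y to its left, z up, the work surface at z = 0. Lengths are in m, angles in rad, forces in N, time in s.
With the tool pointing down it reaches from about 0.325 to 1 m from the base axis. Payload 5.1 kg.
Tool frame: the origin (TCP) lies at the very end of the fingers, on their centre line; the grasp point (between the pads) lies 19 mm behind it; z points along the fingers, y is the direction in which the jaws open and shut (so a half turn about z gives the same grasp; the last joint's range is limited). The gripper opens to 85 mm and grips with 20 to 120 N. Pads are 22 mm wide; open, the fingers measure 114 mm over their backs; the gripper's body (76 mm by 85 mm) begins 54 mm behind the grasp point. The pads swing forward as they close: fully open they stand 13 mm farther back than shut.
Start: joints at [-1.335, 0.124, 1.65, -0, 1.367, -0.083], TCP at [0.204, -0.617, 0.231] pointing down, gripper open.
Joint ranges: [-2.61, 2.61], [-1.02, 2.33], [0.03, 2.71], [-1.35, 4.49], [0.32, 2.68], [-2.91, 2.91]. Speed limits (rad/s): [2.57, 2.57, 3.14, 3.14, 3.14, 3.14].

## Interface

Orientations are given as a 3x3 rotation matrix whose columns are the frame's x, y, z axes.
In Python, from station import ctrl, capture, camera_params gives the robot as it stands.
- The arm moves only by the tool servo_tool, never from a script. Its argument "moves" is text: rows parted by semicolons, each of 7 numbers parted by spaces: the opening, from -1 (shut) to 1 (fully open), so that 0 is half open, then the shift along the tool's x, y, z in cm, then the turn, a rotation vector about the tool's x, y, z in rad. A call has exactly 10 rows; each row shifts and turns the pose as measured when the row begins, along the tool's axes as they then stand; what a row does not reach is not made up. A row lasts 1/10 s, in which the tool goes at most 50 mm and 8.59 degrees, less where a joint would pass 70% of its speed; a pose out of reach is approached as far as the arm can. A call with a gripper value outside its range is refused whole. The fingers move at their own pace and stop on an object; the grip force is fixed at half the most. Time passes only in rows, so rows that do not move let the fingers close, or fill a call up. It gives the time, the measured TCP pose, the force and the opening at its end, in the units of the state.
- ctrl.read_state(): the state, without advancing time (a new reading comes with each control period).
- capture(name): name is "scene" or "top" or "wrist"; returns the picture (384x512x3 uint8, red, green, blue); there is no depth.
- camera_params(name): a dict with "K" (3x3 intrinsics, pixels), "D" ([k1, k2, p1, p2, k3] as OpenCV has them; the pictures are not rectified), "R" (3x3) and "t" (3): a world point X has camera coordinates R X + t; the wrist camera has in their place "hand_eye" (4x4, takes a point from camera to tool coordinates, whose origin is the TCP and whose axes are the flange's). Camera axes: x right, y down, z forward; pixel columns grow to the right and rows downward; lengths in m; the calibration is good to about 2 mm. A picture is of the moment at which its call begins: read the wrist's pose just before it. camera_params takes no time and is no camera call.
- ctrl.job_done(): hands the job in, once; it reports no verdict.
The state is a dict: "time_s": time; "joint_positions": joint angles; "joint_vel": joint speeds; "tau": joint torques, N m; "position": TCP position; "orientation": TCP orientation; "ft_force": force on the tool from outside, world axes, zero at the start; "torque": the same for the moment, N m; "width": finger opening in m.
Only numpy, scipy, OpenCV 4.12 (cv2) and the standard library are available. Lean on these libraries where they do the work, as an engineer would, in place of code of your own. Each camera call takes 0.05 s, during which the arm holds its last target.

## Working session

There is one attempt and no reset: what is moved stays moved. The work goes in short steps, Python scripts to look and compute and a tool call to move; the robot and the scene stay as the last step left them, time stands still between calls to the robot, and variables do not carry over. Pictures are saved under pics/ and viewed, and the job is handed in when it is done.

Besides the shell and the picture viewer there is one more tool, called after ">>>" by a JSON object that holds its "fn" and its "kwargs", one argument or row to a line. servo_tool: Moves the arm, as the interface text tells. Its arguments: {"type":"object","properties":{"moves":{"type":"string"}},"required":["moves"]}

```bash
ls; mkdir -p pics
python3 - <<'E'
from station import ctrl,capture,camera_params
import cv2,numpy as np
s=ctrl.read_state();print(s)
for n in("scene","top","wrist"):
    p=camera_params(n);print(n,p)
    im=capture(n);np.save(f"pics/{n}0.npy",im)
    cv2.imwrite(f"pics/{n}0.png",cv2.cvtColor(im,cv2.COLOR_RGB2BGR))
E
```

```text
pics
{'time_s': 0.0, 'joint_positions': array([-1.33457731e+00,  1.24521889e-01,  1.65168738e+00, -1.24410129e-05,
        1.36750875e+00, -8.26107727e-02]), 'joint_vel': array([ 0.00196831,  0.00143066, -0.00018403, -0.00226226,  0.00057057,
       -0.00072295]), 'tau': array([-4.52549702e-04, -4.23609746e+01, -3.65453017e+01, -1.20197174e-04,
        6.94203147e-03,  1.03723869e-05]), 'position': array([ 0.2035632 , -0.61664996,  0.23003426]), 'orientation': array([[ 9.49602126e-01,  3.13457401e-01, -5.09241439e-04],
       [ 3.13457772e-01, -9.49599898e-01,  2.06348893e-03],
       [ 1.63240260e-04, -2.11911917e-03, -9.99997741e-01]]), 'ft_force': array([ 1.20913532, -0.48783955, -0.03792791]), 'torque': array([ 0.00865539,  0.02041598, -0.04347623]), 'width': 0.08505437405760262}
scene {'K': array([[373.93814176,   0.        , 258.61672656],
       [  0.        , 373.93814176, 189.24566418],
       [  0.        ,   0.        ,   1.        ]]), 'D': array([0.03200349, 0.        , 0.        , 0.        , 0.        ]), 'R': array([[-0.07303877,  0.99720651,  0.01563691],
       [ 0.
[... 479 characters left out ...]

       [ 0.11827833,  0.00314289, -0.99297551]]), 't': array([0.01026702, 0.56776758, 1.02058075])}
wrist {'K': array([[301.54655549,   0.        , 254.11622033],
       [  0.        , 301.54655549, 194.76892108],
       [  0.        ,   0.        ,   1.        ]]), 'D': array([-0.07181871,  0.        ,  0.        ,  0.        ,  0.        ]), 'hand_eye': array([[ 5.08712733e-04, -9.49204219e-01, -3.14660281e-01,
         8.11818990e-02],
       [ 9.99999857e-01,  5.33975412e-04,  5.91414742e-06,
         1.64561842e-04],
       [ 1.62407119e-04, -3.14660239e-01,  9.49204355e-01,
        -1.43019478e-01],
       [ 0.00000000e+00,  0.00000000e+00,  0.00000000e+00,
         1.00000000e+00]])}
```

View pics/top0.png

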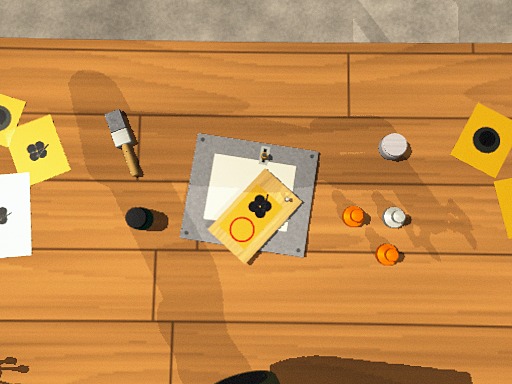

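View pics/scene0.png

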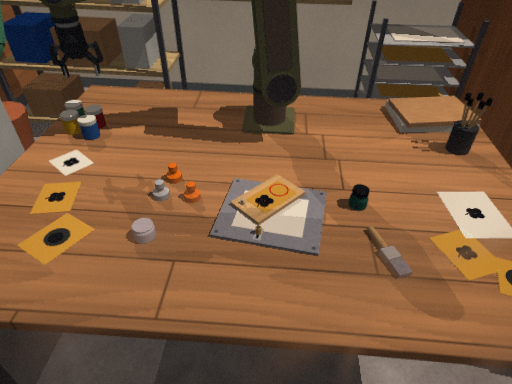

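View pics/wrist0.png

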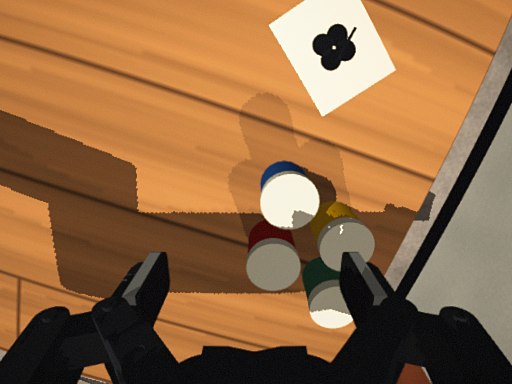

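The top view shows a steel-grey weight at about (395,216) and orange look-alikes at (354,216) and (388,254). The ink tin is at (394,146), the jar at (138,217) and the brush at (125,145). The grey one fits "steel weight", so I'll confirm it in an enlarged crop.

```bash
cat > h.py <<'E'
import numpy as np,cv2
from station import camera_params
def ray(n,uv,st=None):
    p=camera_params(n);K,D=p["K"],p["D"]
    x=cv2.undistortPoints(np.array(uv,float).reshape(-1,1,2),K,D).reshape(-1,2)
    d=np.c_[x,np.ones(len(x))]
    if n=="wrist":
        T=p["hand_eye"];R=st["orientation"]@T[:3,:3];c=st["orientation"]@T[:3,3]+st["position"]
    else: R=p["R"].T;c=-R@p["t"]
    return c,d@R.T
def onz(n,uv,z,st=None):
    c,d=ray(n,uv,st);return c+d*((z-c[2])/d[:,2])[:,None]
def proj(n,X,st=None):
    p=camera_params(n)
    if n=="wrist":
        T=p["hand_eye"];Rc=st["orientation"]@T[:3,:3];c=st["orientation"]@T[:3,3]+st["position"];R=Rc.T;t=-R@c
    else: R,t=p["R"],p["t"]
    return cv2.projectPoints(np.array(X,float).reshape(-1,3),cv2.Rodrigues(R)[0],t,p["K"],p["D"])[0].reshape(-1,2)
E
python3 - <<'E'
import numpy as np,cv2
im=np.load("pics/top0.npy")
a=im[120:275,170:330][:,:,::-1]; cv2.imwrite("pics/crop_board.png",cv2.resize(a,None,fx=5,fy=5,interpolation=cv2.INTER_CUBIC)[:600*2,:][:775])
cv2.imwrite("pics/crop_board.png",cv2.resize(a,(619,600),interpolation=cv2.INTER_CUBIC))
b=im[125:275,330:430][:,:,::-1]; cv2.imwrite("pics/crop_w.png",cv2.resize(b,(400,600),interpolation=cv2.INTER_CUBIC))
E
```

```text
(no output)
```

View pics/crop_board.png

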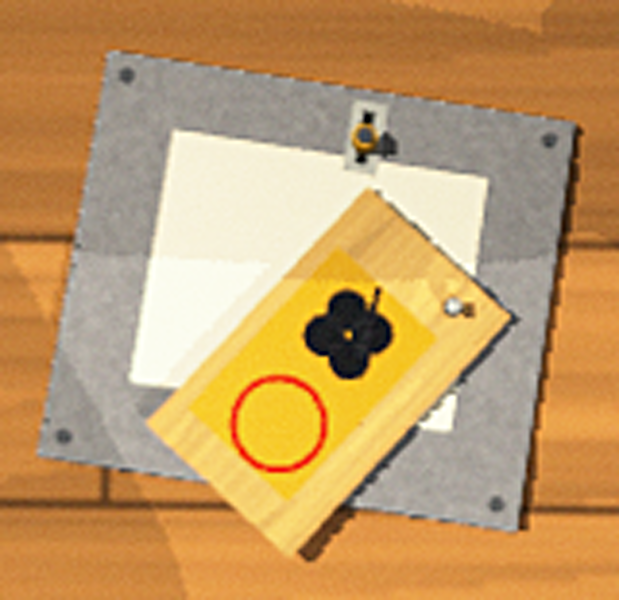

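View pics/crop_w.png

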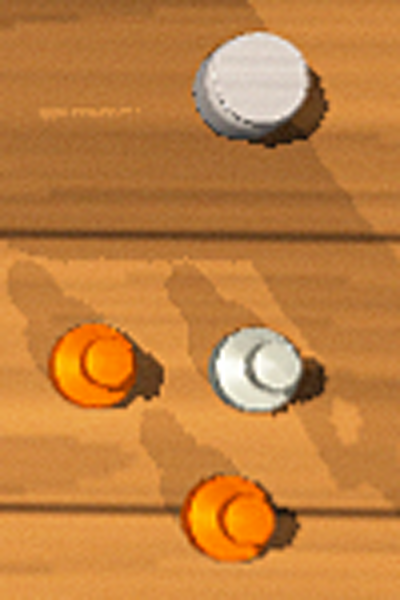

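The enlarged crop confirms it: the grey metal weight at crop (258,370) is the steel one, and both others are orange. In the board crop the pin top is at (453,307), the post at (366,132), the ring at (279,424), and the frame corners are visible.

Run:
```python
import numpy as np
from h import *
c=lambda l:[(170+ (x+.5)/3.87-.5,120+(y+.5)/3.87-.5) for x,y in l]
np.set_printoptions(precision=4,suppress=True)
B=onz("top",c([(110,52),(580,122),(520,530),(38,455)]),.012)
print("board",B[:,:2]);cb=B.mean(0)
y1=B[0]-B[1];print("len",np.linalg.norm(y1),np.linalg.norm(B[0]-B[3]));
phis=[np.arctan2(-v[0],v[1]) for v in (B[0]-B[1],B[3]-B[2])]+[np.arctan2(v[1],v[0]) for v in (B[0]-B[3],B[1]-B[2])]
print("phi",phis);ph=np.mean(phis);R=np.array([[np.cos(ph),-np.sin(ph)],[np.sin(ph),np.cos(ph)]])
pin_b=cb[:2]+R@[0,-.09];print("centre",cb,"pin from board",pin_b)
pin=onz("top",c([(453,306)]),.04)[0];print("pin",pin)
F=onz("top",c([(515,317),(370,188),(148,423),(302,560)]),.024)[:,:2]
print("frame",F)
th=[np.arctan2(-v[0],v[1]) for v in (F[2]-F[1],F[3]-F[0])]+[np.arctan2(v[1],v[0]) for v in (F[1]-F[0],F[2]-F[3])]
print("th",th);t=np.mean(th);Rf=np.array([[np.cos(t),-np.sin(t)],[np.sin(t),np.cos(t)]])
print("pin from frame",F.mean(0)-Rf@[.03,.08])
ring=onz("top",c([(279,424)]),.024)[0];print("ring",ring, "spot rel",Rf.T@(ring[:2]-pin[:2]))
post=onz("top",c([(366,131)]),.036)[0];print("post",post,"board rel pin",R.T@(post[:2]-pin[:2]))
w=lambda l:[(330+(x+.5)/4-.5,125+(y+.5)/4-.5) for x,y in l]
print("knob",onz("top",w([(275,359)]),.056),"foot",onz("top",w([(253,371)]),.012))
print("tilt",[np.degrees(x) for x in(ph,t)])
```

```text
board [[ 0.7085  0.1651]
 [ 0.6665 -0.1321]
 [ 0.4119 -0.0939]
 [ 0.4544  0.2027]]
len 0.3001860531198801 0.25684698787312377
phi [np.float64(-0.14029238407187467), np.float64(-0.1423778476178337), np.float64(-0.1465407460518235), np.float64(-0.14872755862746306)]
centre [0.5603 0.0354 0.012 ] pin from board [ 0.5473 -0.0536]
pin [ 0.5464 -0.0508  0.04  ]
frame [[ 0.5416 -0.0899]
 [ 0.621  -0.0001]
 [ 0.4743  0.1341]
 [ 0.3928  0.039 ]]
th [np.float64(0.8299605497387372), np.float64(0.8568468025852717), np.float64(0.8469913839553977), np.float64(0.8624584230468751)]
pin from frame [ 0.5477 -0.0546]
ring [0.4745 0.0542 0.024 ] spot rel [0.0313 0.1233]
post [0.6545 0.0029 0.036 ] board rel pin [0.0993 0.0687]
knob [[ 0.5115 -0.3056  0.056 ]] foot [[ 0.5071 -0.306   0.012 ]]
tilt [np.float64(-8.27835973797786), np.float64(48.64780034262149)]
```

```bash
cat > plan.py <<'E'
import numpy as np
from station import ctrl
np.set_printoptions(precision=4,suppress=True)
def st(p=True):
    s=ctrl.read_state();R=s["orientation"];yaw=np.arctan2(R[1,0],R[0,0])
    if p: print("t",round(s["time_s"],2),"pos",s["position"],"yaw",round(yaw,4),"z-ax",R[:,2],"F",s["ft_force"],"w",round(s["width"],4))
    return s,yaw
def plan(goal,yawg,n,nrot=None,g=-1):
    s,yaw=st(); nrot=nrot or n
    d=(np.array(goal)-s["position"])/n; dy=(yawg-yaw)/nrot
    for i in range(n):
        k=yaw+dy*min(i,nrot)
        x=np.array([np.cos(k),np.sin(k),0]);y=np.array([np.sin(k),-np.cos(k),0])
        print(f"{g} {d@x*100:.2f} {d@y*100:.2f} {-d[2]*100:.2f} 0 0 {-dy if i<nrot else 0:.3f};",end=" ")
    print()
E
python3 - <<'E'
from plan import *
t=.849;x=np.array([np.cos(t),np.sin(t)]);y=np.array([-np.sin(t),np.cos(t)])
pin=np.array([.5470,-.0522])
e=pin-.03*x+.155*y;so=e-.035*x
print("edge",e,"standoff",so,np.hypot(*so))
plan([*so,.10],t,20,10)
E
```

```text
edge [0.4108 0.0277] standoff [0.3877 0.0014] 0.3877087897290967
t 0.15 pos [ 0.2036 -0.6168  0.2303] yaw 0.3188 z-ax [-0.0004  0.0016 -1.    ] F [ 0.9656 -0.5736  0.3472] w 0.0853
-1 1.84 -2.65 0.65 0 0 -0.053; -1 1.98 -2.55 0.65 0 0 -0.053; -1 2.11 -2.44 0.65 0 0 -0.053; -1 2.24 -2.32 0.65 0 0 -0.053; -1 2.36 -2.20 0.65 0 0 -0.053; -1 2.47 -2.07 0.65 0 0 -0.053; -1 2.58 -1.94 0.65 0 0 -0.053; -1 2.68 -1.80 0.65 0 0 -0.053; -1 2.77 -1.65 0.65 0 0 -0.053; -1 2.85 -1.50 0.65 0 0 -0.053; -1 2.93 -1.35 0.65 0 0 0.000; -1 2.93 -1.35 0.65 0 0 0.000; -1 2.93 -1.35 0.65 0 0 0.000; -1 2.93 -1.35 0.65 0 0 0.000; -1 2.93 -1.35 0.65 0 0 0.000; -1 2.93 -1.35 0.65 0 0 0.000; -1 2.93 -1.35 0.65 0 0 0.000; -1 2.93 -1.35 0.65 0 0 0.000; -1 2.93 -1.35 0.65 0 0 0.000; -1 2.93 -1.35 0.65 0 0 0.000;
```

>>> {"fn": "servo_tool", "kwargs": {
  "moves": "-1 1.8 -2.7 0.6 0 0 -0.053; -1 2.0 -2.6 0.6 0 0 -0.053; -1 2.1 -2.4 0.6 0 0 -0.053; -1 2.2 -2.3 0.6 0 0 -0.053; -1 2.4 -2.2 0.6 0 0 -0.053; -1 2.5 -2.1 0.6 0 0 -0.053; -1 2.6 -1.9 0.6 0 0 -0.053; -1 2.7 -1.8 0.6 0 0 -0.053; -1 2.8 -1.7 0.6 0 0 -0.053; -1 2.9 -1.5 0.6 0 0 -0.053"
}}

```text
time_s: 1.15
position: [0.294, -0.2954, 0.1651]
orientation: [[0.65, 0.76, -0.002], [0.76, -0.65, 0.005], [0.003, -0.004, -1.0]]
ft_force: [0.5, 1.1, 0.5]
width: 0.0001
```

Run:
```python
from plan import *
plan([.3877,.0014,.10],.849,10,3)
```

```text
t 1.15 pos [ 0.294  -0.2954  0.1651] yaw 0.8636 z-ax [-0.0016  0.0048 -1.    ] F [0.4877 1.1328 0.4943] w 0.0001
-1 2.87 -1.22 0.65 0 0 0.005; -1 2.86 -1.23 0.65 0 0 0.005; -1 2.85 -1.24 0.65 0 0 0.005; -1 2.85 -1.26 0.65 0 0 0.000; -1 2.85 -1.26 0.65 0 0 0.000; -1 2.85 -1.26 0.65 0 0 0.000; -1 2.85 -1.26 0.65 0 0 0.000; -1 2.85 -1.26 0.65 0 0 0.000; -1 2.85 -1.26 0.65 0 0 0.000; -1 2.85 -1.26 0.65 0 0 0.000;
```

>>> {"fn": "servo_tool", "kwargs": {
  "moves": "-1 2.9 -1.2 0.6 0 0 0.005; -1 2.9 -1.2 0.6 0 0 0.005; -1 2.9 -1.2 0.6 0 0 0.005; -1 2.9 -1.3 0.6 0 0 0; -1 2.8 -1.3 0.6 0 0 0; -1 2.8 -1.3 0.6 0 0 0; -1 2.8 -1.3 0.6 0 0 0; -1 2.8 -1.3 0.6 0 0 0; -1 2.8 -1.2 0.8 0 0 0; -1 2.5 -1.2 0.8 0 0 0"
}}

```text
time_s: 2.15
position: [0.3857, 0.0124, 0.0989]
orientation: [[0.662, 0.749, 0.002], [0.749, -0.662, 0.004], [0.005, -0.001, -1.0]]
ft_force: [0.6, 0.1, 0.3]
width: 0.0004
```

Run:
```python
from plan import *
from station import capture
from h import *
s,y=st()
im=capture("wrist");cv2.imwrite("pics/w1.png",im[:,:,::-1])
plan([.3877,.0014,.03],.849,5,3)
```

```text
t 2.15 pos [0.3857 0.0124 0.0989] yaw 0.8471 z-ax [ 0.0019  0.0044 -1.    ] F [0.5791 0.0581 0.2827] w 0.0004
t 2.2 pos [0.3852 0.0152 0.0975] yaw 0.849 z-ax [-0.0002  0.0072 -1.    ] F [-2.5806  0.1341 -1.1613] w -0.0002
-1 -0.17 0.22 1.35 0 0 0.000; -1 -0.17 0.22 1.35 0 0 0.000; -1 -0.17 0.22 1.35 0 0 0.000; -1 -0.17 0.22 1.35 0 0 0.000; -1 -0.17 0.22 1.35 0 0 0.000;
```

View pics/w1.png

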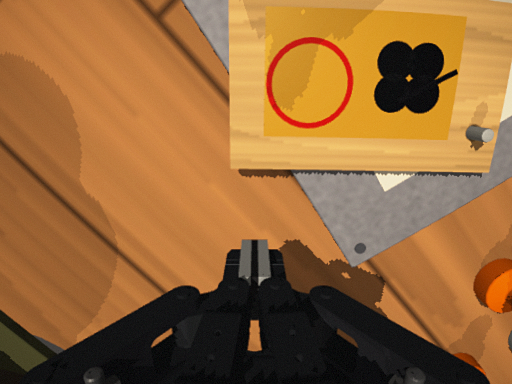

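The wrist view shows the frame's near edge running level along row ~170, so the yaw is aligned. The free corner is at (231,168), the pin at (487,135) and the shut tips at (255,255).

Run:
```python
from plan import *
from h import *
s,y=st()
R=s["orientation"]
P=onz("wrist",[(231,168),(492,171),(309,83)],.024,s)
print("corner,edgeR,ring",P)
print("corner in tool",R.T@(P[0]-s["position"]))
print("pin top",onz("wrist",[(488,135)],.04,s))
v=P[1]-P[0];print("edge yaw",np.arctan2(v[0],-v[1]))
```

```text
t 2.2 pos [0.3852 0.0152 0.0975] yaw 0.849 z-ax [-0.0002  0.0072 -1.    ] F [-2.5806  0.1341 -1.1613] w -0.0002
corner,edgeR,ring [[ 0.3924  0.0492  0.024 ]
 [ 0.5425 -0.0841  0.024 ]
 [ 0.4727  0.058   0.024 ]]
corner in tool [ 0.03   -0.0167  0.0737]
pin top [[ 0.5448 -0.0473  0.04  ]]
edge yaw 0.8441036541105705
```

>>> {"fn": "servo_tool", "kwargs": {
  "moves": "-1 -0.1 0.2 1.3 0 0 0; -1 -0.1 0.2 1.3 0 0 0; -1 -0.1 0.2 1.3 0 0 0; -1 0 0.1 1.2 0 0 0; -1 0 0.1 1.0 0 0 0; -1 0 0 0.8 0 0 0; -1 0 0 0.5 0 0 0; -1 0 0 0.3 0 0 0; -1 0 0 0 0 0 0; -1 0 0 0 0 0 0"
}}

```text
time_s: 3.2
position: [0.3889, 0.0106, 0.0165]
orientation: [[0.656, 0.755, -0.001], [0.755, -0.656, 0.008], [0.005, -0.006, -1.0]]
ft_force: [-0.3, -0.7, 0.4]
width: 0.0001
```

Run:
```python
from plan import *
from h import *
s,y=st()
from station import capture
im=capture("wrist");cv2.imwrite("pics/w2.png",im[:,:,::-1]);st()
```

```text
t 3.2 pos [0.3889 0.0106 0.0165] yaw 0.8557 z-ax [-0.0009  0.0075 -1.    ] F [-0.3109 -0.6519  0.3679] w 0.0001
t 3.25 pos [0.3889 0.0106 0.0166] yaw 0.8558 z-ax [-0.0007  0.0075 -1.    ] F [-0.2666  0.287   0.0729] w -0.0002
```

View pics/w2.png

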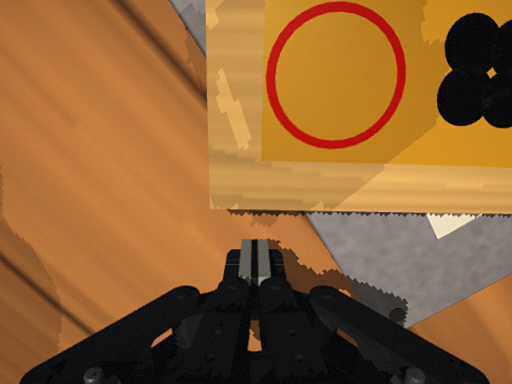

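Run:
```python
from plan import *
from h import *
s,y=st();R=s["orientation"]
P=onz("wrist",[(210,209),(500,213),(336,75)],.024,s)
print(P, (P-s["position"])@R)
v=P[1]-P[0];print("edge yaw",np.arctan2(v[0],-v[1]))
```

```text
t 3.25 pos [0.3889 0.0106 0.0166] yaw 0.8558 z-ax [-0.0007  0.0075 -1.    ] F [-0.2666  0.287   0.0729] w -0.0002
[[ 0.3919  0.046   0.024 ]
 [ 0.5012 -0.0517  0.024 ]
 [ 0.4744  0.0553  0.024 ]] [[ 0.0288 -0.021  -0.0071]
 [ 0.0266  0.1256 -0.0079]
 [ 0.0898  0.0352 -0.0071]]
edge yaw 0.8407959050883685
```

>>> {"fn": "servo_tool", "kwargs": {
  "moves": "-1 0.3 0.2 0 0 0 0.006; -1 0.3 0.2 0 0 0 0.006; -1 0.2 0 0 0 0 0; -1 0.15 0 0 0 0 0; -1 0.15 0 0 0 0 0; -1 0.15 0 0 0 0 0; -1 0.15 0 0 0 0 0; -1 0.15 0 0 0 0 0; -1 0.15 0 0 0 0 0; -1 0.15 0 0 0 0 0"
}}

```text
time_s: 4.25
position: [0.4061, 0.0225, 0.0179]
orientation: [[0.665, 0.747, 0.0], [0.747, -0.665, 0.007], [0.005, -0.004, -1.0]]
ft_force: [-1.0, -1.2, 1.2]
width: -0.0001
```

Run:
```python
from plan import *
s,y=st();R=s["orientation"];print(R.T@s["ft_force"], "to edge",(np.array([.3919,.046,.024])-s["position"])@R)
```

```text
t 4.25 pos [0.4061 0.0225 0.0179] yaw 0.8431 z-ax [ 0.0004  0.0067 -1.    ] F [-1.0141 -1.1946  1.1903] w -0.0001
[-1.5603  0.0325 -1.1987] to edge [ 0.0081 -0.0262 -0.006 ]
```

>>> {"fn": "servo_tool", "kwargs": {
  "moves": "-1 0.2 -0.05 0.02 0 0 0.013; -1 0.25 -0.06 0.02 0 0 0.016; -1 0.25 -0.06 0.02 0 0 0.016; -1 0.25 -0.06 0.01 0 0 0.016; -1 0.25 -0.06 0.01 0 0 0.016; -1 0.25 -0.06 0.01 0 0 0.016; -1 0.25 -0.06 0 0 0 0.016; -1 0.25 -0.06 0 0 0 0.016; -1 0.25 -0.06 0 0 0 0.016; -1 0.25 -0.06 0 0 0 0.016"
}}

```text
time_s: 5.25
position: [0.4208, 0.0454, 0.017]
orientation: [[0.782, 0.623, 0.0], [0.623, -0.782, 0.006], [0.004, -0.005, -1.0]]
ft_force: [-0.8, -0.9, 0.1]
width: -0.0001
```

```bash
cat > rel.py <<'E'
from plan import *
s,y=st();R=s["orientation"];print("F tool",R.T@s["ft_force"])
pin=np.array([.5465,-.051]);d=s["position"][:2]-pin
print("tcp rel pin r",np.hypot(*d))
# frame angle if contact at x=-(.030+.010)
a=np.arctan2(d[1],d[0]); xf=-.040; r=np.hypot(*d); yf=np.sqrt(r*r-xf*xf)
print("frame angle",a-np.arctan2(yf,xf),"yf",yf)
E
python3 rel.py
```

```text
t 5.25 pos [0.4208 0.0454 0.017 ] yaw 0.6725 z-ax [ 0.0003  0.006  -1.    ] F [-0.7759 -0.8529  0.1057] w -0.0001
F tool [-1.1378  0.1833 -0.1111]
tcp rel pin r 0.158399333650143
frame angle 0.6613037250139553 yf 0.15326561552027684
```

>>> {"fn": "servo_tool", "kwargs": {
  "moves": "-1 0.3 -0.08 0.01 0 0 0.018; -1 0.3 -0.08 0 0 0 0.019; -1 0.3 -0.08 0 0 0 0.019; -1 0.3 -0.08 0 0 0 0.019; -1 0.3 -0.08 0 0 0 0.019; -1 0.3 -0.08 0 0 0 0.019; -1 0.3 -0.08 0 0 0 0.019; -1 0.3 -0.08 0 0 0 0.019; -1 0.3 -0.08 0 0 0 0.019; -1 0.3 -0.08 0 0 0 0.019"
}}

```text
time_s: 6.25
position: [0.4432, 0.0706, 0.0168]
orientation: [[0.893, 0.45, 0.0], [0.45, -0.893, 0.006], [0.003, -0.005, -1.0]]
ft_force: [-1.4, -1.4, -0.2]
width: 0.0002
```

```bash
python3 rel.py
```

```text
t 6.25 pos [0.4432 0.0706 0.0168] yaw 0.4664 z-ax [ 0.0003  0.0061 -1.    ] F [-1.3621 -1.3586 -0.2276] w 0.0002
F tool [-1.8282  0.6023  0.219 ]
tcp rel pin r 0.15955297222456602
frame angle 0.4505357179044409 yf 0.15445760242116002
```

>>> {"fn": "servo_tool", "kwargs": {
  "moves": "-1 0.3 -0.08 0 0 0 0.020; -1 0.3 -0.08 0 0 0 0.020; -1 0.3 -0.08 0 0 0 0.020; -1 0.3 -0.08 0 0 0 0.020; -1 0.3 -0.08 0 0 0 0.020; -1 0.3 -0.08 0 0 0 0.020; -1 0.3 -0.08 0 0 0 0.020; -1 0.3 -0.08 0 0 0 0.020; -1 0.3 -0.08 0 0 0 0.020; -1 0.3 -0.08 0 0 0 0.020"
}}

```text
time_s: 7.25
position: [0.4702, 0.0906, 0.0167]
orientation: [[0.969, 0.246, -0.001], [0.246, -0.969, 0.006], [0.001, -0.006, -1.0]]
ft_force: [-0.9, -1.1, -0.2]
width: 0.0
```

```bash
python3 rel.py
```

```text
t 7.25 pos [0.4702 0.0906 0.0167] yaw 0.2481 z-ax [-0.0006  0.0062 -1.    ] F [-0.9014 -1.1316 -0.1956] w 0.0
F tool [-1.1519  0.8767  0.1892]
tcp rel pin r 0.1608258030111744
frame angle 0.24296879069819521 yf 0.1557720736017502
```

>>> {"fn": "servo_tool", "kwargs": {
  "moves": "-1 0.3 -0.07 0 0 0 0.019; -1 0.3 -0.07 0 0 0 0.019; -1 0.3 -0.07 0 0 0 0.019; -1 0.3 -0.07 0 0 0 0.019; -1 0.3 -0.07 0 0 0 0.019; -1 0.3 -0.07 0 0 0 0.019; -1 0.3 -0.07 0 0 0 0.019; -1 0.25 -0.06 0 0 0 0.016; -1 0.25 -0.06 0 0 0 0.016; -1 0.2 -0.05 0 0 0 0.013"
}}

```text
time_s: 8.25
position: [0.499, 0.1027, 0.0166]
orientation: [[0.999, 0.054, -0.001], [0.054, -0.999, 0.006], [-0.001, -0.006, -1.0]]
ft_force: [-0.5, -0.6, 0.8]
width: 0.0001
```

```bash
python3 rel.py
python3 - <<'E'
from station import capture
import cv2
im=capture("top")
cv2.imwrite("pics/t2.png",cv2.resize(im[120:275,170:330][:,:,::-1],(619,600),interpolation=cv2.INTER_CUBIC))
E
```

```text
t 8.25 pos [0.499  0.1027 0.0166] yaw 0.0536 z-ax [-0.0014  0.0064 -1.    ] F [-0.5232 -0.5749  0.7517] w 0.0001
F tool [-0.554   0.5412 -0.7547]
tcp rel pin r 0.16089626766740436
frame angle 0.04843844933951846 yf 0.1558448232996561
```

View pics/t2.png

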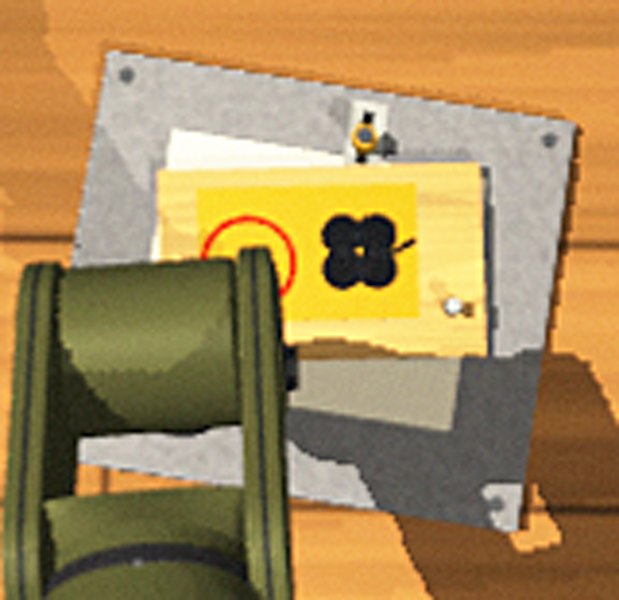

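>>> {"fn": "servo_tool", "kwargs": {
  "moves": "-1 0.2 -0.05 0 0 0 0.013; -1 0.2 -0.05 0 0 0 0.013; -1 0.2 -0.05 0 0 0 0.013; -1 0.2 -0.05 0 0 0 0.013; -1 0.2 -0.05 0 0 0 0.013; -1 0.2 -0.05 0 0 0 0.013; -1 0.2 -0.05 0 0 0 0.013; -1 0.2 -0.05 0 0 0 0.013; -1 0.15 -0.04 0 0 0 0.01; -1 0.15 -0.04 0 0 0 0.01"
}}

```text
time_s: 9.3
position: [0.5196, 0.1079, 0.0165]
orientation: [[0.997, -0.082, -0.002], [-0.082, -0.997, 0.007], [-0.002, -0.006, -1.0]]
ft_force: [-0.1, -0.2, -1.0]
width: 0.0001
```

```bash
python3 rel.py
```

```text
t 9.3 pos [0.5196 0.1079 0.0165] yaw -0.0818 z-ax [-0.0017  0.0066 -1.    ] F [-0.0871 -0.1831 -1.0294] w 0.0001
F tool [-0.0696  0.1962  1.0283]
tcp rel pin r 0.16111879445212696
frame angle -0.0831334520973308 yf 0.15607455246037624
```

>>> {"fn": "servo_tool", "kwargs": {
  "moves": "-1 0.1 -0.03 0 0 0 0.007; -1 0.1 -0.03 0 0 0 0.007; -1 0.1 -0.03 0 0 0 0.007; -1 0.1 -0.02 0 0 0 0.007; -1 0.1 -0.02 0 0 0 0.007; -1 0.08 -0.02 0 0 0 0.006; -1 0.08 -0.02 0 0 0 0.006; -1 0.06 -0.02 0 0 0 0.004; -1 0.06 -0.02 0 0 0 0.004; -1 0.06 -0.02 0 0 0 0.004"
}}

```text
time_s: 10.3
position: [0.5224, 0.1098, 0.0153]
orientation: [[0.989, -0.146, -0.018], [-0.146, -0.989, 0.007], [-0.019, -0.004, -1.0]]
ft_force: [-4.8, -0.5, 2.7]
width: 0.0002
```

```bash
python3 rel.py
```

```text
t 10.3 pos [0.5224 0.1098 0.0153] yaw -0.1462 z-ax [-0.0184  0.0067 -0.9998] F [-4.8202 -0.5489  2.7092] w 0.0002
F tool [-4.7398  1.2352 -2.6237]
tcp rel pin r 0.16260583199004264
frame angle -0.09993811503161476 yf 0.15760918944393432
```

```bash
python3 - <<'E'
from station import capture
import cv2
im=capture("top")
cv2.imwrite("pics/t3.png",cv2.resize(im[120:275,170:330][:,:,::-1],(619,600),interpolation=cv2.INTER_CUBIC))
im=capture("scene");
cv2.imwrite("pics/s3.png",cv2.resize(im[170:260,200:340][:,:,::-1],(784,504),interpolation=cv2.INTER_CUBIC))
E
python3 rel.py
```

```text
t 10.4 pos [0.5224 0.1098 0.0153] yaw -0.1461 z-ax [-0.0184  0.0067 -0.9998] F [-5.1958 -0.4783  3.8655] w -0.0003
F tool [-5.1439  1.2147 -3.7725]
tcp rel pin r 0.16263409297423165
frame angle -0.09995488342034942 yf 0.15763834621547837
```

View pics/t3.png

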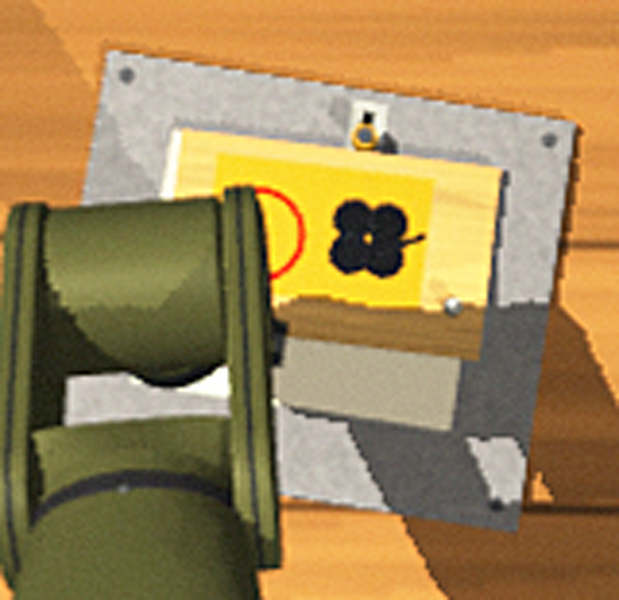

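View pics/s3.png

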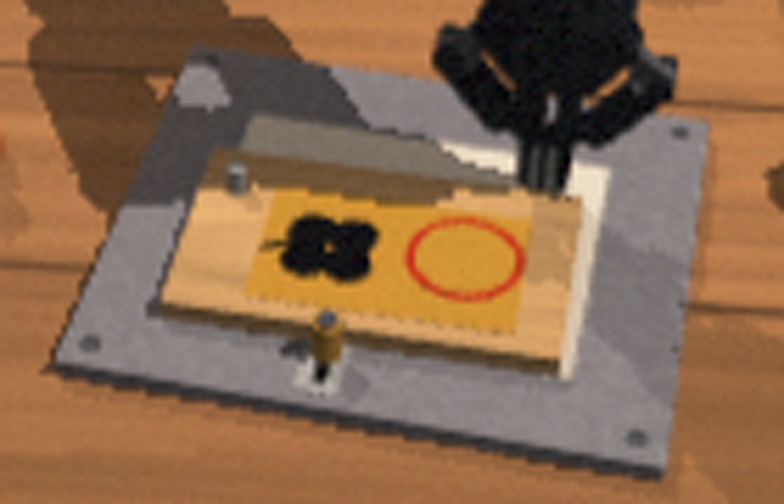

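>>> {"fn": "servo_tool", "kwargs": {
  "moves": "-1 0.07 0 0 0 0.003 0; -1 0.08 0 0 0 0.003 0; -1 0.08 0 0 0 0.003 0; -1 0.08 0 0 0 0.003 0; -1 0.08 0 0 0 0.003 0; -1 0.08 0 0 0 0.003 0; -1 0.08 0 0 0 0.003 0; -1 0.08 0 0 0 0.003 0; -1 0.08 0 0 0 0.003 0; -1 0.08 0 0 0 0.003 0"
}}

```text
time_s: 11.4
position: [0.5227, 0.1106, 0.0139]
orientation: [[0.989, -0.148, -0.008], [-0.148, -0.989, 0.005], [-0.009, -0.003, -1.0]]
ft_force: [-6.1, -0.1, 4.4]
width: 0.0001
```

```bash
python3 rel.py
```

```text
t 11.4 pos [0.5227 0.1106 0.0139] yaw -0.1485 z-ax [-0.008   0.0047 -1.    ] F [-6.1475 -0.0649  4.4123] w 0.0001
F tool [-6.1078  0.959  -4.3635]
tcp rel pin r 0.16331154332864642
frame angle -0.10097114997803747 yf 0.15833717246554693
```

>>> {"fn": "servo_tool", "kwargs": {
  "moves": "-1 0.1 0 -0.03 0 0.002 0; -1 0.1 0 -0.03 0 0.002 0; -1 0.1 0 -0.02 0 0.002 0; -1 0.1 0 -0.02 0 0.002 0; -1 0.1 0 -0.02 0 0.002 0; -1 0.1 0 -0.02 0 0.002 0; -1 0.1 0 -0.02 0 0.002 0; -1 0.1 0 -0.02 0 0.002 0; -1 0.1 0 -0.02 0 0.002 0; -1 0.1 0 -0.02 0 0.002 0"
}}

```text
time_s: 12.4
position: [0.5227, 0.1106, 0.0139]
orientation: [[0.989, -0.15, -0.013], [-0.15, -0.989, 0.003], [-0.014, -0.001, -1.0]]
ft_force: [-6.9, 0.2, 3.8]
width: -0.0003
```

```bash
python3 rel.py
```

```text
t 12.4 pos [0.5227 0.1106 0.0139] yaw -0.1505 z-ax [-0.0135  0.0031 -0.9999] F [-6.9403  0.2221  3.8148] w -0.0003
F tool [-6.947   0.817  -3.7203]
tcp rel pin r 0.16335930107238875
frame angle -0.10088863754536637 yf 0.15838643012221518
```

>>> {"fn": "servo_tool", "kwargs": {
  "moves": "-1 0.115 0 -0.02 0 0.003 0; -1 0.115 0 -0.02 0 0.003 0; -1 0.115 0 -0.02 0 0.003 0; -1 0.115 0 -0.02 0 0.003 0; -1 0.115 0 -0.02 0 0.003 0; -1 0.115 0 -0.02 0 0.003 0; -1 0.115 0 -0.02 0 0.003 0; -1 0.115 0 -0.02 0 0.003 0; -1 0.115 0 -0.02 0 0.003 0; -1 0.115 0 -0.02 0 0.003 0"
}}

```text
time_s: 13.4
position: [0.5227, 0.1106, 0.0139]
orientation: [[0.988, -0.152, -0.013], [-0.152, -0.988, 0.0], [-0.013, 0.002, -1.0]]
ft_force: [-6.7, 0.3, 4.8]
width: 0.0
```

```bash
python3 rel.py
```

```text
t 13.4 pos [0.5227 0.1106 0.0139] yaw -0.1526 z-ax [-0.0129  0.0002 -0.9999] F [-6.6885  0.3336  4.7691] w 0.0
F tool [-6.722   0.6953 -4.6823]
tcp rel pin r 0.1633743932894535
frame angle -0.10137637527234267 yf 0.1584019961449256
```

>>> {"fn": "servo_tool", "kwargs": {
  "moves": "-1 0.13 0 -0.03 0 0.003 0; -1 0.14 0 -0.03 0 0.003 0; -1 0.14 0 -0.03 0 0.003 0; -1 0.14 0 -0.03 0 0.003 0; -1 0.14 0 -0.03 0 0.003 0; -1 0.14 0 -0.03 0 0.003 0; -1 0.14 0 -0.03 0 0.003 0; -1 0.14 0 -0.03 0 0.003 0; -1 0.14 0 -0.03 0 0.003 0; -1 0.14 0 -0.03 0 0.003 0"
}}

```text
time_s: 14.4
position: [0.5227, 0.1106, 0.0139]
orientation: [[0.988, -0.154, -0.019], [-0.154, -0.988, -0.002], [-0.018, 0.005, -1.0]]
ft_force: [-8.7, 0.7, 4.5]
width: 0.0
```

```bash
python3 rel.py
```

```text
t 14.4 pos [0.5227 0.1106 0.0139] yaw -0.1547 z-ax [-0.0186 -0.0024 -0.9998] F [-8.657   0.6602  4.496 ] w 0.0
F tool [-8.7349  0.7041 -4.3359]
tcp rel pin r 0.16338957673149815
frame angle -0.10093653213814702 yf 0.15841765616400882
```

>>> {"fn": "servo_tool", "kwargs": {
  "moves": "-1 -0.1 0 0 0 0 0; -1 -0.2 0 0 0 0 0; -1 -0.4 0 0 0 0.005 0; -1 -0.8 0 0 0 0.006 0; -1 -1.2 0 -0.5 0 0.006 0; -1 -1 0 -2 0 0 0; -1 0 1 -3 0 0 -0.05; -1 0 2 -3 0 0 -0.1; -1 0 2.5 -3 0 0 -0.1; -1 0 2.5 -2 0 0 -0.1"
}}

```text
time_s: 15.4
position: [0.4794, 0.0382, 0.1497]
orientation: [[0.977, 0.212, 0.002], [0.212, -0.977, -0.005], [0.001, 0.005, -1.0]]
ft_force: [1.2, -0.9, -0.0]
width: 0.0001
```

Run:
```python
from plan import *
plan([.475,-.306,.20],.785,10,6,0.4)
```

```text
t 15.4 pos [0.4794 0.0382 0.1497] yaw 0.2134 z-ax [ 0.0019 -0.0051 -1.    ] F [ 1.2425 -0.9283 -0.0346] w 0.0001
0.4 -0.77 3.36 -0.50 0 0 -0.095; 0.4 -1.09 3.27 -0.50 0 0 -0.095; 0.4 -1.39 3.15 -0.50 0 0 -0.095; 0.4 -1.69 3.00 -0.50 0 0 -0.095; 0.4 -1.96 2.83 -0.50 0 0 -0.095; 0.4 -2.22 2.63 -0.50 0 0 -0.095; 0.4 -2.46 2.40 -0.50 0 0 0.000; 0.4 -2.46 2.40 -0.50 0 0 0.000; 0.4 -2.46 2.40 -0.50 0 0 0.000; 0.4 -2.46 2.40 -0.50 0 0 0.000;
```

>>> {"fn": "servo_tool", "kwargs": {
  "moves": "0.4 -0.7 3.4 -0.3 0 0 -0.095; 0.4 -1.0 3.3 -0.3 0 0 -0.095; 0.4 -1.3 3.2 -0.3 0 0 -0.095; 0.4 -1.6 3.0 -0.3 0 0 -0.095; 0.4 -1.9 2.9 -0.3 0 0 -0.095; 0.4 -2.2 2.7 -0.3 0 0 -0.095; 0.4 -2.4 2.5 -0.3 0 0 0; 0.4 -2.4 2.5 0 0 0 0; 0.4 -2.0 2.0 0 0 0 0; 0.4 -1.0 1.0 0 0 0 0"
}}

```text
time_s: 16.4
position: [0.4877, -0.2922, 0.1809]
orientation: [[0.689, 0.724, 0.024], [0.724, -0.689, -0.012], [0.008, 0.026, -1.0]]
ft_force: [0.3, 1.3, 0.3]
width: 0.0599
```

Run:
```python
from plan import *
from h import *
from station import capture
s,y=st()
im=capture("wrist");np.save("pics/w4.npy",im);cv2.imwrite("pics/w4.png",im[:,:,::-1])
t=capture("top");np.save("pics/t4.npy",t);cv2.imwrite("pics/t4.png",cv2.resize(t[120:275,170:330][:,:,::-1],(619,600),interpolation=cv2.INTER_CUBIC))
st()
```

```text
t 16.4 pos [ 0.4877 -0.2922  0.1809] yaw 0.8101 z-ax [ 0.0241 -0.0119 -0.9996] F [0.3184 1.348  0.2868] w 0.0599
t 16.5 pos [ 0.4878 -0.2915  0.1808] yaw 0.8098 z-ax [ 0.0236 -0.0113 -0.9997] F [-0.005   0.5773  0.1287] w 0.0596
```

View pics/w4.png

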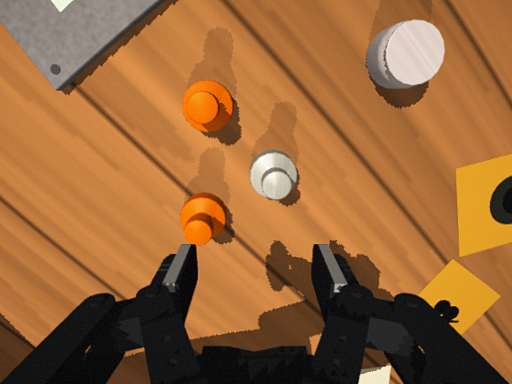

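View pics/t4.png

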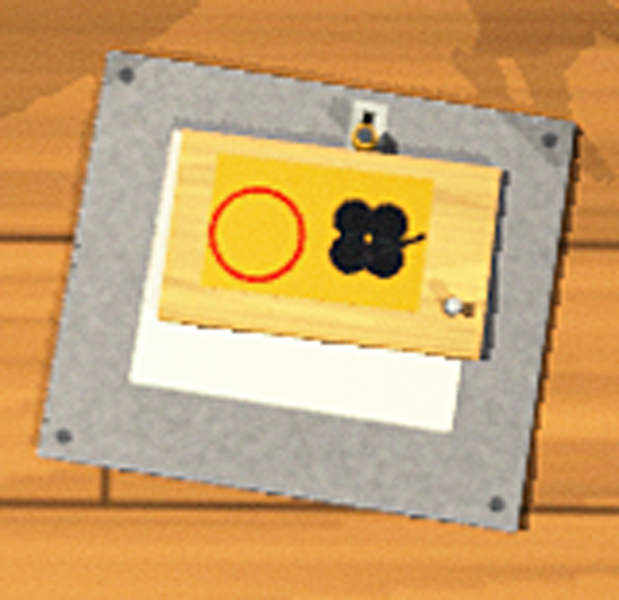

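The wrist view shows the steel weight's knob at (276,184), its foot at (274,176), and orange ones at (207,107) and (202,218). The top view shows the frame lying flush on the post at (366,132), with the ring at (257,234).

Run:
```python
from plan import *
from h import *
s,y=st();R=s["orientation"]
im=np.load("pics/w4.npy")
cv2.imwrite("pics/w4c.png",cv2.resize(im[130:230,220:330][:,:,::-1],(660,600),interpolation=cv2.INTER_CUBIC))
T=lambda P:(P-s["position"])@R
for n,uv,z in(("knob",(276,184),.057),("foot",(274,175.5),.012),("o1",(207,107),.03),("o2",(202,222),.04)):
    P=onz("wrist",[uv],z,s)[0];print(n,P,T(P))
t=np.load("pics/t4.npy").astype(int)
m=((t[...,0]>150)&(t[...,1]<90)&(t[...,2]<90)).astype(np.uint8);m[:, :170]=0;m[:,300:]=0;m[:150]=0;m[260:]=0
ys,xs=np.nonzero(m);e=cv2.fitEllipse(np.c_[xs,ys].astype(np.float32));print("ring px",e,len(xs))
ring=onz("top",[e[0]],.024)[0];print("ring",ring)
c=lambda l:[(170+ (x+.5)/3.87-.5,120+(y+.5)/3.87-.5) for x,y in l]
F=onz("top",c([(488,360),(505,170),(177,127),(159,320)]),.024)[:,:2];print(F)
th=[np.arctan2(-v[0],v[1]) for v in (F[2]-F[1],F[3]-F[0])];print(th)
```

```text
t 16.5 pos [ 0.4878 -0.2915  0.1808] yaw 0.8098 z-ax [ 0.0236 -0.0113 -0.9997] F [-0.005   0.5773  0.1287] w 0.0596
knob [ 0.5076 -0.3049  0.057 ] [0.003  0.0205 0.1243]
foot [ 0.5069 -0.3089  0.012 ] [-0.0007  0.0216  0.1693]
o1 [ 0.5083 -0.2115  0.03  ] [ 0.0709 -0.0441  0.1503]
o2 [ 0.4241 -0.2869  0.04  ] [-0.0417 -0.0528  0.1392]
ring px ((235.9250030517578, 180.1551055908203), (23.155017852783203, 23.398000717163086), 77.84587860107422) 89
ring [0.5913 0.0698 0.024 ]
[[ 0.515  -0.0734]
 [ 0.6332 -0.0838]
 [ 0.6582  0.1205]
 [ 0.5374  0.1289]]
[np.float64(-0.1218854180647667), np.float64(-0.11061742252468838)]
```

View pics/w4c.png

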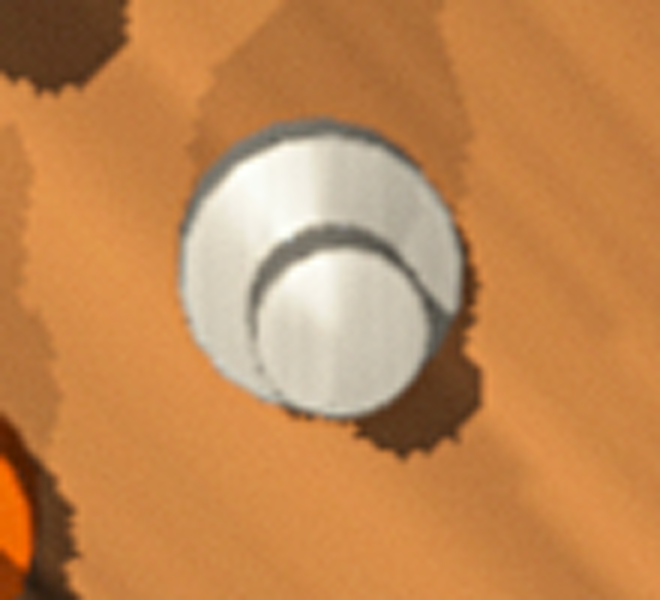

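>>> {"fn": "servo_tool", "kwargs": {
  "moves": "0.4 0 0.5 1.5 0.013 -0.004 0.01; 0.4 0 0.5 2.5 0.013 -0.004 0.01; 0.4 0.1 0.5 2.5 0 0 0; 0.4 0 0.4 2 0 0 0; 0.4 0 0.2 1.5 0 0 0; 0.4 0 0 1 0 0 0; 0.4 0 0 0.5 0 0 0; 0.4 0 0 0 0 0 0; 0.4 0 0 0 0 0 0; 0.4 0 0 0 0 0 0"
}}

```text
time_s: 17.5
position: [0.5069, -0.2974, 0.0649]
orientation: [[0.7, 0.714, 0.004], [0.714, -0.7, 0.001], [0.004, 0.002, -1.0]]
ft_force: [-0.2, 0.9, -0.0]
width: 0.0598
```

Run:
```python
from plan import *
from h import *
from station import capture
s,y=st();R=s["orientation"]
im=capture("wrist");cv2.imwrite("pics/w5.png",im[:,:,::-1])
s,y=st()
T=lambda P:(P-s["position"])@R
print("weight in tool",T(np.array([.508,-.3055,.026])),"vert corr",-R[2])
```

```text
t 17.5 pos [ 0.5069 -0.2974  0.0649] yaw 0.7954 z-ax [ 0.0041  0.0013 -1.    ] F [-0.1757  0.9278 -0.0295] w 0.0598
t 17.55 pos [ 0.5071 -0.2976  0.0652] yaw 0.7953 z-ax [ 0.0045  0.0011 -1.    ] F [-0.0828  0.2472  0.5837] w 0.0599
weight in tool [-0.0052  0.0061  0.0392] vert corr [-0.0038 -0.002   1.    ]
```

View pics/w5.png

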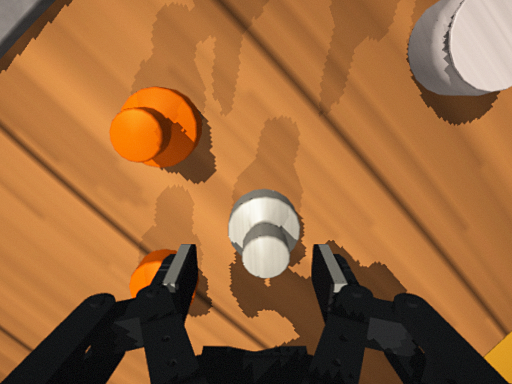

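Run:
```python
from plan import *
from h import *
s,y=st(False);R=s["orientation"]
for uv,z in (((268,256),.058),((264,228),.020)):
    P=onz("wrist",[uv],z,s)[0];print(P,(P-s["position"])@R)
```

```text
[ 0.5094 -0.307   0.058 ] [-0.0051  0.0082  0.0072]
[ 0.5087 -0.3062  0.02  ] [-0.0052  0.0071  0.0452]
```

>>> {"fn": "servo_tool", "kwargs": {
  "moves": "0.4 -0.2 0.3 0 0 0 0; 0.4 -0.2 0.3 0.2 0 0 0; 0.4 -0.1 0.1 0.8 0 0 0; 0.4 0 0 0.9 0 0 0; 0.4 0 0 0.8 0 0 0; 0.4 0 0 0.7 0 0 0; 0.4 0 0 0.5 0 0 0; 0.4 0 0 0 0 0 0; 0.4 0 0 0 0 0 0; 0.4 0 0 0 0 0 0"
}}

```text
time_s: 18.55
position: [0.509, -0.3074, 0.023]
orientation: [[0.701, 0.714, 0.005], [0.714, -0.701, 0.001], [0.004, 0.003, -1.0]]
ft_force: [0.2, -0.6, -0.0]
width: 0.0598
```

Run:
```python
from plan import *
from h import *
from station import capture
s,y=st();R=s["orientation"]
im=capture("wrist");cv2.imwrite("pics/w6.png",im[:,:,::-1])
print((np.array([.509,-.3065,.026])-s["position"])@R)
```

```text
t 18.55 pos [ 0.509  -0.3074  0.023 ] yaw 0.7945 z-ax [ 0.0049  0.0007 -1.    ] F [ 0.2468 -0.5747 -0.0126] w 0.0598
[ 0.0007 -0.0006 -0.003 ]
```

View pics/w6.png

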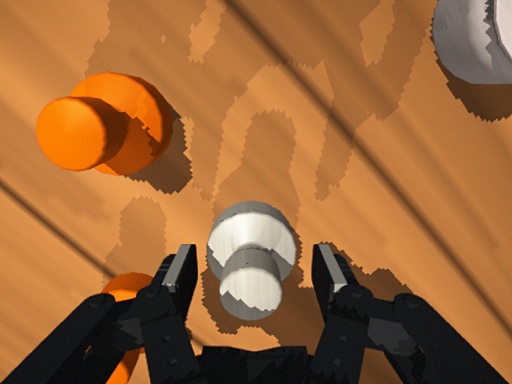

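The knob at (251,293) sits centred between the fingers, so I'll close on it and raise the tool slightly first.

>>> {"fn": "servo_tool", "kwargs": {
  "moves": "0.4 0 0 -0.3 0 0 0; 0 0 0 0 0 0 0; -0.2 0 0 0 0 0 0; -0.6 0 0 0 0 0 0; -1 0 0 0 0 0 0; -1 0 0 0 0 0 0; -1 0 0 0 0 0 0; -1 0 0 0 0 0 0; -1 0 0 0 0 0 0; -1 0 0 0 0 0 0"
}}

```text
time_s: 19.6
position: [0.5097, -0.3077, 0.028]
orientation: [[0.7, 0.714, 0.007], [0.714, -0.701, -0.001], [0.004, 0.005, -1.0]]
ft_force: [-0.3, 1.0, 1.6]
width: 0.0258
```

Run:
```python
from plan import *
s,y=st()
```

```text
t 19.6 pos [ 0.5097 -0.3077  0.028 ] yaw 0.7947 z-ax [ 0.0068 -0.0006 -1.    ] F [-0.2895  1.0293  1.5942] w 0.0258
```

>>> {"fn": "servo_tool", "kwargs": {
  "moves": "-1 0 0 -0.3 0 0 0; -1 0 0 -0.8 0 0 0; -1 0 0 -1.5 0 0 0; -1 0 0 -2 0 0 0; -1 0 0 -2 0 0 0; -1 0 0 -2 0 0 0; -1 0 0 -1 0 0 0; -1 0 0 0 0 0 0; -1 0 0 0 0 0 0; -1 0 0 0 0 0 0"
}}

```text
time_s: 20.6
position: [0.5056, -0.3053, 0.1262]
orientation: [[0.701, 0.714, -0.0], [0.714, -0.701, 0.004], [0.003, -0.003, -1.0]]
ft_force: [0.1, -0.3, -4.7]
width: 0.0262
```

Run:
```python
from plan import *
from h import *
from station import capture
s,y=st();print(-s["orientation"][2])
im=capture("wrist");cv2.imwrite("pics/w7.png",im[:,:,::-1])
im=capture("scene");cv2.imwrite("pics/s7.png",cv2.resize(im[100:220,120:240][:,:,::-1],(600,600),interpolation=cv2.INTER_CUBIC))
plan([.591,.069,.13],.7947,13,13,-1)
```

```text
t 20.6 pos [ 0.5056 -0.3053  0.1262] yaw 0.7947 z-ax [-0.0001  0.0044 -1.    ] F [ 0.1343 -0.3218 -4.6574] w 0.0262
[-0.003   0.0032  1.    ]
t 20.7 pos [ 0.5053 -0.3051  0.1256] yaw 0.7946 z-ax [-0.001   0.0051 -1.    ] F [ 0.2939  0.1715 -4.8617] w 0.0258
-1 2.52 -1.55 -0.03 0 0 -0.000; -1 2.52 -1.55 -0.03 0 0 -0.000; -1 2.52 -1.55 -0.03 0 0 -0.000; -1 2.52 -1.55 -0.03 0 0 -0.000; -1 2.52 -1.55 -0.03 0 0 -0.000; -1 2.52 -1.55 -0.03 0 0 -0.000; -1 2.52 -1.55 -0.03 0 0 -0.000; -1 2.52 -1.55 -0.03 0 0 -0.000; -1 2.52 -1.55 -0.03 0 0 -0.000; -1 2.52 -1.55 -0.03 0 0 -0.000; -1 2.52 -1.55 -0.03 0 0 -0.000; -1 2.52 -1.55 -0.03 0 0 -0.000; -1 2.52 -1.55 -0.03 0 0 -0.000;
```

View pics/w7.png

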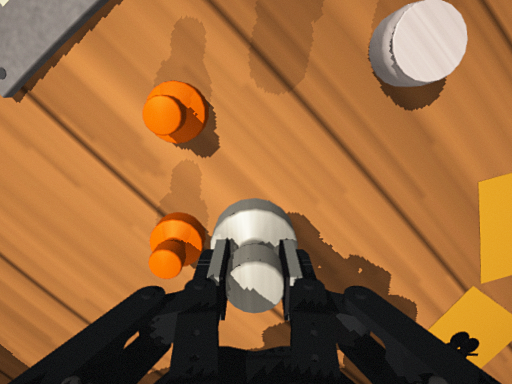

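View pics/s7.png

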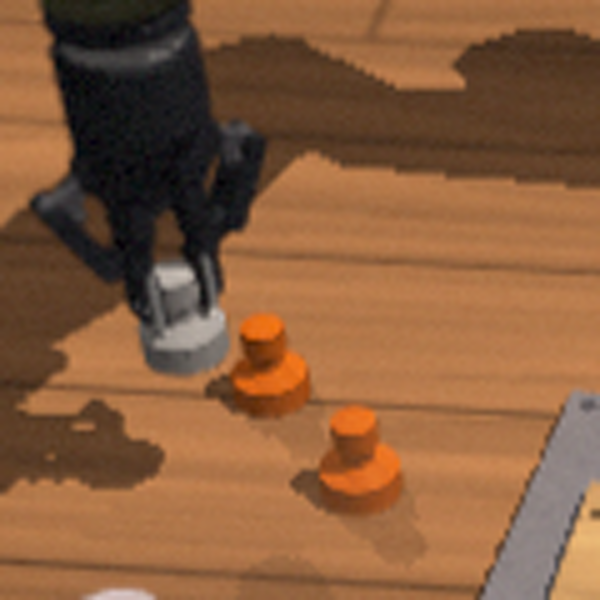

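>>> {"fn": "servo_tool", "kwargs": {
  "moves": "-1 1.5 -0.9 0 0 0 0; -1 2.5 -1.5 0 0 0 0; -1 2.8 -1.7 0 0 0 0; -1 2.8 -1.7 0 0 0 0; -1 2.8 -1.7 0 0 0 0; -1 2.8 -1.7 0 0 0 0; -1 2.8 -1.7 0 0 0 0; -1 2.5 -1.5 0 0 0 0; -1 1.5 -1.0 0 0 0 0; -1 0 0 0 0 0 0"
}}

```text
time_s: 21.7
position: [0.5613, -0.0374, 0.1185]
orientation: [[0.701, 0.713, -0.014], [0.713, -0.701, 0.013], [-0.0, -0.019, -1.0]]
ft_force: [0.3, 0.1, -4.3]
width: 0.0259
```

Run:
```python
from plan import *
from h import *
from station import capture
s0,y=st()
im=capture("wrist");np.save("pics/w8.npy",im);cv2.imwrite("pics/w8.png",im[:,:,::-1])
s,y=st()
t=im.astype(int)
m=((t[...,0]>150)&(t[...,1]<80)&(t[...,2]<80))
ys,xs=np.nonzero(m);e=cv2.fitEllipse(np.c_[xs,ys].astype(np.float32));print(e,len(xs))
for q in(s0,s):
  P=onz("wrist",[e[0]],.024,q)[0];print(P,(P-q["position"])@q["orientation"])
```

```text
t 21.7 pos [ 0.5613 -0.0374  0.1185] yaw 0.7933 z-ax [-0.014   0.0134 -0.9998] F [ 0.3014  0.1028 -4.3086] w 0.0259
t 21.75 pos [ 0.561  -0.0383  0.1183] yaw 0.7928 z-ax [-0.0144  0.0129 -0.9998] F [ 0.3927 -0.0792 -5.5055] w 0.0259
((182.59774780273438, 73.72769165039062), (74.12688446044922, 79.91070556640625), 162.0160369873047) 1139
[0.5903 0.0704 0.024 ] [ 0.0971 -0.0531  0.0955]
[0.59   0.0693 0.024 ] [ 0.0971 -0.0531  0.0953]
```

View pics/w8.png

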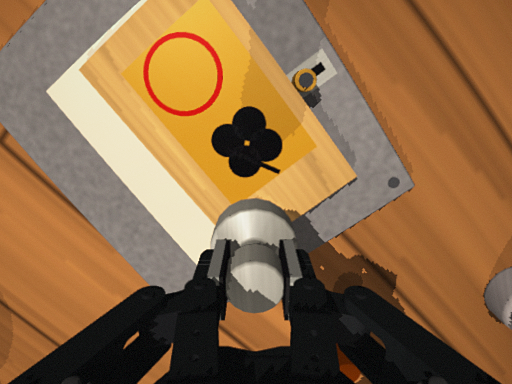

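>>> {"fn": "servo_tool", "kwargs": {
  "moves": "-1 1.2 -0.7 0 -0.006 0 0; -1 2 -1.1 0 -0.006 0 0; -1 2 -1.1 0.3 -0.006 0 0; -1 2 -1.1 0.5 0 0 0; -1 1.5 -0.8 0.6 0 0 0; -1 0.8 -0.5 0.8 0 0 0; -1 0.2 -0.1 0.8 0 0 0; -1 0 0 0.5 0 0 0; -1 0 0 0 0 0 0; -1 0 0 0 0 0 0"
}}

```text
time_s: 22.75
position: [0.5895, 0.0698, 0.0785]
orientation: [[0.708, 0.707, -0.006], [0.707, -0.708, -0.001], [-0.005, -0.003, -1.0]]
ft_force: [0.0, 0.5, -4.9]
width: 0.0259
```

Run:
```python
from plan import *
from h import *
from station import capture
s0,y=st();R=s0["orientation"]
im=capture("wrist");cv2.imwrite("pics/w9.png",im[:,:,::-1])
print((np.array([.591,.069,.052])-s0["position"])@R,-R[2])
```

```text
t 22.75 pos [0.5895 0.0698 0.0785] yaw 0.7847 z-ax [-0.006  -0.0015 -1.    ] F [ 0.0353  0.5274 -4.8957] w 0.0259
[0.0006 0.0017 0.0265] [0.0053 0.0032 1.    ]
```

View pics/w9.png

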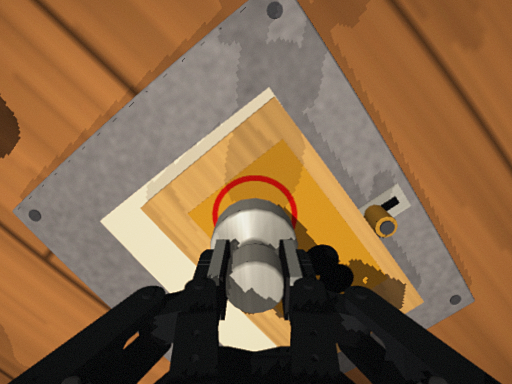

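>>> {"fn": "servo_tool", "kwargs": {
  "moves": "-1 0.05 0.1 0.3 -0.003 0.005 0; -1 0 0.05 0.5 0 0 0; -1 0 0 0.5 0 0 0; -1 0 0 0.4 0 0 0; -1 0 0 0.2 0 0 0; -1 0 0 0.1 0 0 0; -1 0 0 0.1 0 0 0; -1 0 0 0 0 0 0; -1 0 0 0 0 0 0; -1 0 0 0 0 0 0"
}}

```text
time_s: 23.8
position: [0.5918, 0.0678, 0.0569]
orientation: [[0.709, 0.705, 0.002], [0.705, -0.709, -0.0], [0.001, 0.002, -1.0]]
ft_force: [0.5, -0.4, -5.2]
width: 0.0257
```

Run:
```python
from plan import *
s0,y=st();R=s0["orientation"]
print((np.array([.591,.069,.052])-s0["position"])@R,-R[2])
```

```text
t 23.8 pos [0.5918 0.0678 0.0569] yaw 0.783 z-ax [ 0.0022 -0.0002 -1.    ] F [ 0.5146 -0.4135 -5.2064] w 0.0257
[ 0.0003 -0.0014  0.0049] [-0.0014 -0.0016  1.    ]
```

Next comes a slow final lowering of about 5 mm.

>>> {"fn": "servo_tool", "kwargs": {
  "moves": "-1 0 -0.07 0.06 0 0 0; -1 0 -0.05 0.06 0 0 0; -1 0 0 0.06 0 0 0; -1 0 0 0.06 0 0 0; -1 0 0 0.06 0 0 0; -1 0 0 0.05 0 0 0; -1 0 0 0.04 0 0 0; -1 0 0 0.03 0 0 0; -1 0 0 0.02 0 0 0; -1 0 0 0 0 0 0"
}}

```text
time_s: 24.8
position: [0.5911, 0.0688, 0.0525]
orientation: [[0.709, 0.705, 0.003], [0.705, -0.709, -0.0], [0.002, 0.002, -1.0]]
ft_force: [-0.5, -0.4, -3.7]
width: 0.0258
```

Run:
```python
from plan import *
s0,y=st();R=s0["orientation"]
print((np.array([.591,.069,.052])-s0["position"])@R,-R[2])
```

```text
t 24.8 pos [0.5911 0.0688 0.0525] yaw 0.783 z-ax [ 0.0029 -0.0001 -1.    ] F [-0.5231 -0.388  -3.6751] w 0.0258
[ 0.0001 -0.0002  0.0005] [-0.002  -0.0021  1.    ]
```

>>> {"fn": "servo_tool", "kwargs": {
  "moves": "-1 0 0 0.03 0 0 0; -1 0 0 0.03 0 0 0; -1 0 0 0.03 0 0 0; -1 0 0 0.03 0 0 0; -1 0 0 0.02 0 0 0; -1 0 0 0.02 0 0 0; -1 0 0 0 0 0 0; -1 0 0 0 0 0 0; -1 0 0 0 0 0 0; -1 0 0 0 0 0 0"
}}

```text
time_s: 25.8
position: [0.5915, 0.0689, 0.0521]
orientation: [[0.709, 0.705, 0.003], [0.705, -0.709, -0.0], [0.002, 0.002, -1.0]]
ft_force: [-2.0, 0.7, -2.7]
width: 0.0257
```

Run:
```python
from plan import *
st()
```

```text
t 25.8 pos [0.5915 0.0689 0.0521] yaw 0.783 z-ax [ 0.0034 -0.0001 -1.    ] F [-2.0063  0.7379 -2.7301] w 0.0257
```

>>> {"fn": "servo_tool", "kwargs": {
  "moves": "-1 0 0 0.05 0 0 0; -1 0 0 0.05 0 0 0; -1 0 0 0.04 0 0 0; -1 0 0 0 0 0 0; -0.4 0 0 0 0 0 0; -0.3 0 0 0 0 0 0; -0.2 0 0 0 0 0 0; 0 0 0 0 0 0 0; 0.2 0 0 0 0 0 0; 0.2 0 0 0 0 0 0"
}}

```text
time_s: 26.8
position: [0.595, 0.0689, 0.054]
orientation: [[0.709, 0.705, 0.011], [0.705, -0.709, 0.0], [0.008, 0.008, -1.0]]
ft_force: [-0.1, -0.0, -0.6]
width: 0.0511
```

Run:
```python
from plan import *
from h import *
from station import capture
st()
im=capture("wrist");cv2.imwrite("pics/w10.png",im[:,:,::-1])
```

```text
t 26.8 pos [0.595  0.0689 0.054 ] yaw 0.783 z-ax [ 0.0112  0.0001 -0.9999] F [-0.0871 -0.0192 -0.6166] w 0.0511
```

View pics/w10.png

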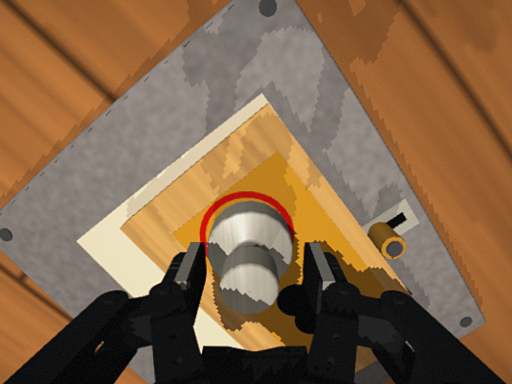

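The weight is released and stands inside the ring, with the knob at (250,287) and both fingers clear at x≈200 and 308. I'll retreat straight up.

>>> {"fn": "servo_tool", "kwargs": {
  "moves": "0.4 0 0 0 0 0 0; 0.4 0 0 -0.5 0 0 0; 0.4 0 0 -1 0 0 0; 0.4 0 0 -2 0 0 0; 0.4 0 0 -3 0 0 0; 0.4 0 0 -3 0 0 0; 0.4 0 0 -3 0 0 0; 0.4 -2 1.5 -3 0 0 0; 0.4 -3 2 -2 0 0 0; 0.4 -3 2 0 0 0 0"
}}

```text
time_s: 27.85
position: [0.5751, -0.0256, 0.2421]
orientation: [[0.703, 0.711, 0.015], [0.711, -0.704, -0.001], [0.01, 0.011, -1.0]]
ft_force: [0.1, -0.0, 0.1]
width: 0.0598
```

>>> {"fn": "servo_tool", "kwargs": {
  "moves": "0.4 -1.5 3 0 0 0 0; 0.4 -1.5 4 0 0 0 0; 0.4 -1.5 4 0 0 0 0; 0.4 -1.5 4 0 0 0 0; 0.4 -1.5 4 0 0 0 0; 0.4 -1 3 0 0 0 0; 0.4 0 2 0 0 0 0; 0.4 0 0 0 0 0 0; 0.4 0 0 0 0 0 0; 0.4 0 0 0 0 0 0"
}}

```text
time_s: 28.85
position: [0.6878, -0.2684, 0.2583]
orientation: [[0.706, 0.707, 0.029], [0.708, -0.707, -0.005], [0.017, 0.024, -1.0]]
ft_force: [-0.1, -0.3, -0.2]
width: 0.0597
```

Run:
```python
from plan import *
from h import *
from station import capture
st()
t=capture("top");cv2.imwrite("pics/t9f.png",t[:,:,::-1]);cv2.imwrite("pics/t9.png",cv2.resize(t[120:275,170:330][:,:,::-1],(619,600),interpolation=cv2.INTER_CUBIC))
im=capture("scene");cv2.imwrite("pics/s9.png",cv2.resize(im[150:260,200:340][:,:,::-1],(760,597),interpolation=cv2.INTER_CUBIC))
```

```text
t 28.85 pos [ 0.6878 -0.2684  0.2583] yaw 0.7864 z-ax [ 0.0289 -0.0052 -0.9996] F [-0.1015 -0.2619 -0.1709] w 0.0597
```

View pics/t9.png

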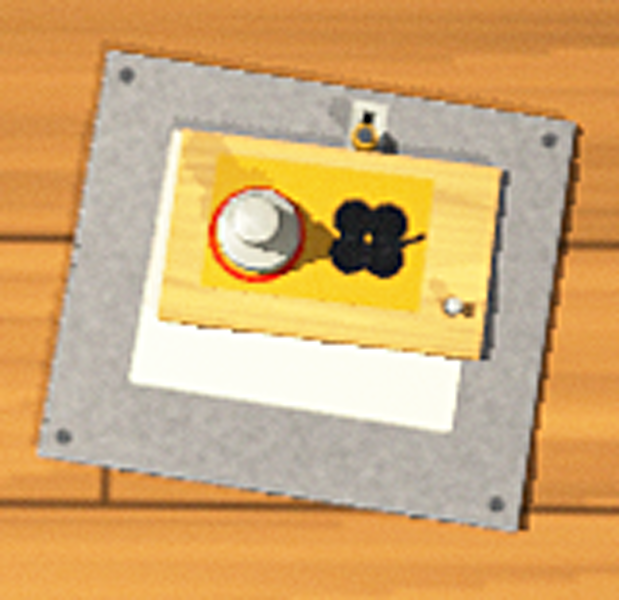

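View pics/s9.png

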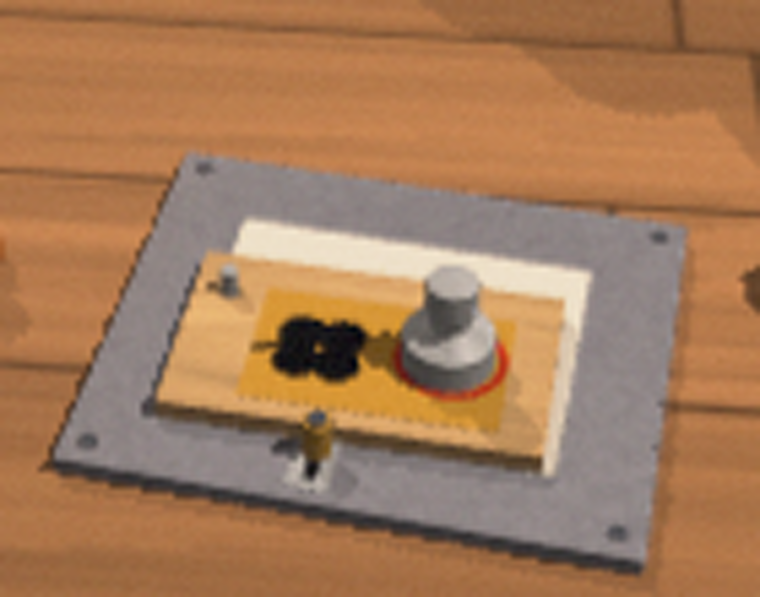

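View pics/t9f.png

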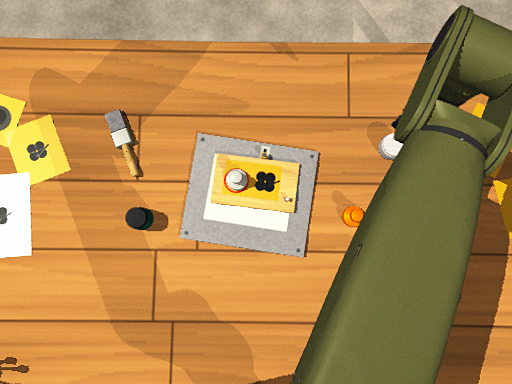

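The weight is centred in the ring and upright. The frame still rests on the post at the same pixels as before, and the visible bystanders have not moved. Handing in.

```bash
python3 -c "
from station import ctrl
print(ctrl.job_done(), ctrl.read_state()['time_s'])"
```

```text
the job is handed in; nothing more can be done
the job is handed in; nothing more can be done
```

The job is done and handed in at about 29 s of the 72 s allowed. The frame is swung home against the brass post, and the steel weight stands on the red ring and has been let go.

- **Swing:** I met the frame at about 15 mm/s and swung it roughly 1 rad about the pin, with 1–2 N of contact force wherever I read it. That is more than the 0.2–0.8 rad you gave.
- **Press:** I pressed for about 4 s rather than one, because the force came up in steps. The readings were about 6, 7, 7 and 8.7 N, with roughly 1 N of sensor noise and one reading per second. Peaks between readings were not seen.
- **Downward force:** While pressing, the tool also showed 4–5 N vertically, in the sense of pushing the frame down rather than lifting it.
- **Weight:** I gripped it by the knob, lowered it until the load began to transfer, and opened the fingers slowly. The tool drifted about 3.5 mm as the fingers opened.

In the last pictures the weight is upright and centred in the ring, and the frame touches the post at the same place as before. The jar and brush have not moved. The arm hid most of the ink tin and one orange look-alike in that last view, but I never went near the tin. By eye alone I had put the post about 4 mm from where the frame stopped, so I went by feel, and the later pictures agreed with that.

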